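# Load the well chip on the tilt stage and hold it at the set angle

## Robot

A 6-joint arm with a two-finger parallel gripper is mounted at the origin on a cart in front of the work surface, level with it; the furniture and walls round the work are solid. World frame = base frame: x ahead of the robot, y to its left, z up, the work surface at z = 0. Lengths are in m, angles in rad, forces in N, time in s.
With the tool pointing down it reaches from about 0.275 to 0.85 m from the base axis. Payload 19 kg.
Tool frame: the origin (TCP) lies midway between the tips of the shut fingers; the grasp point (between the pads) lies 19 mm behind it (ctrl.grasp_offset is the distance from the TCP to the grasp point, in m); z points along the fingers, y is the direction in which the jaws open and shut (so a half turn about z gives the same grasp; the last joint's range is limited). The gripper opens to 85 mm and grips with 20 to 120 N. Pads are 22 mm wide; open, the fingers measure 114 mm over their backs; the gripper's body (76 mm by 85 mm) begins 54 mm behind the grasp point. The pads swing forward as they close: fully open they stand 13 mm farther back than shut.
Start: joints at [1.2, 0.15, 1.437, -0, 1.554, -0.134], TCP at [0.135, 0.559, 0.231] pointing down, gripper open.
Joint ranges: [-2.8, 2.8], [-0.68, 2.1], [0.12, 2.68], [-1.39, 4.53], [0.16, 2.79], [-2.81, 2.81]. Speed limits (rad/s): [1.89, 1.89, 2.22, 3.01, 3.01, 3.01].

## Interface

Orientations are given as a 3x3 rotation matrix whose columns are the frame's x, y, z axes.
In Python, from station import ctrl gives the robot as it stands. Calls block until the motion is done:
- ctrl.move_to(position, orientation): joint-space move of the TCP to a pose.
- ctrl.movel(position, rot=None, vel=0.15, until_force=None): straight line of the TCP; rot=None keeps the orientation; vel is the mean speed in m/s. With until_force (N) it stops when the force on the tool has changed by that much, and returns True; else False.
- ctrl.set_joints(angles): joint-space move.
- ctrl.move_gripper(opening): finger opening in m; the grip force is fixed at half the most; returns when the fingers have stopped.
- ctrl.pause(seconds).
- ctrl.ik(position, orientation): joint angles nearest the present ones, or None.
- ctrl.get_image(name): name is "side" or "top"; returns a dict with "color" (400x640x3 uint8, blue, green, red), "z_map" (400x640 float32, m along the optical axis (not along the pixel's ray), 0 where there is no reading), "fx", "fy", "cx", "cy" (pixels), "world_to_cam" (4x4, takes a point from world to camera coordinates). Camera axes: x right, y down, z forward; pixel columns grow to the right and rows downward; lengths in m; the calibration is good to about 2 mm. A picture is of the moment at which its call begins.
A pose or a line that the arm cannot do raises ctrl.PlanningError and nothing moves.
- ctrl.job_done(): hands the job in, once; it reports no verdict.
Readings, each from a call of its own:
- ctrl.current_clock(): time.
- ctrl.current_joint_positions(): joint angles.
- ctrl.current_joint_velocities(): joint speeds.
- ctrl.current_joint_torque(): joint torques, N m.
- ctrl.current_tool_pos(): TCP position.
- ctrl.current_orientation(): TCP orientation.
- ctrl.current_wrist_force(): force on the tool from outside, world axes, zero at the start.
- ctrl.current_ft_torque(): the same for the moment, N m.
- ctrl.current_width(): finger opening in m.
Only numpy, scipy, OpenCV 4.12 (cv2) and the standard library are available. Lean on these libraries where they do the work, as an engineer would, in place of code of your own. Each camera call takes 0.05 s, during which the arm holds its last target.

## Task

Take the chip with the wells off the black warming plate and lay it flat on the two narrow rails of the tilt stage, between guides and end stops, well end towards the handle. Then lift the hinged plate by its handle until its pointer lines up with the index clamped on the graduated quadrant, and finish while holding it still there with the chip in place: it falls back if let go. Do not shift the index or the other things on the bench.

Things in the scene. Friction and masses are not known exactly. Their poses are not given: they have to be found in the camera images.
- chip: loose chip 26 x 76 x 9 mm, about 20 g: clear glass slide 26 x 76 x 2 mm carrying a block of wells 22 mm wide, 8 mm high, from 13 mm on the -y side of the middle to 37 mm on the +y side. Starts on the black warming plate (50 x 117 x 5 mm, fixed). Origin: centre of the slide's underside; x across the width, y along the length to the well end, z up. Take it across its width at mid-length
- wells_end (a point): middle of the chip's short edge at the well end, on the slide (38 mm from the chip's origin along its +y)
- tilt_stage: fixed grey stage, 170 mm deep, 190 mm wide, on the worktop, with a hinged aluminium plate 130 mm wide, handle at the front (-x). A graduated upright quadrant (rim radius 95 mm, lines every 5 degrees, 135 mm high) stands on its right, 98 to 125 mm from the middle plane at -y. Origin: on the worktop right under the tilt axis; x from handle to tilt axis, y left along the axis, z up
- tilt_axis (a point): point on the hinge axis of the plate in the stage's middle plane, 55 mm above the worktop; the axis runs along the stage's y
- tilt_plate (a joint): angle of the hinged plate in rad: 0 lying level on its rests (as it starts), grows as the handle end is lifted, up to 1.1. About 0.4 kg, turns freely and falls back by itself; lifting at the handle takes about 2 N
- nest (a point): middle of the chip's place on the hinged plate at rail-top height (65.5 mm above the worktop when level), 75 mm from the axis; turns with the plate: x along the rails away from the handle, z out of the plate. Rails 6.5 mm wide, 8 mm above the plate, outer sides 30 mm apart; end stops 84 mm apart; 4 corner guides 32 mm apart, 5 mm high, flared; sides open over the middle 58 mm for fingers
- handle (a point): middle of the plate's black handle: round bar 14 mm thick, 46 mm long along the plate's x, 180 mm from the tilt axis towards -x, 58 mm above the worktop when level; turns with the plate (axes as nest). Free all round: pinch it across from above; it may turn between the fingers as the plate swings
- pointer (a point): tip of the flat pointer blade on the right edge of the hinged plate, in the plane of the tilt axis, 90 mm from the axis
- index (a joint): angle at which the index is clamped on the quadrant, in rad, on the same scale as tilt_plate: the plate must be brought to this value. It is different each time (0.40 to 0.70) and must not be shifted
- index_edge (a point): edge of the small steel index tab on the black saddle on the quadrant's rim: where the pointer tip must come; 90 mm from the tilt axis; turns with the index (x from the index to the axis)
- plain_chip: another chip, 34 x 76 x 11 mm, clear acrylic block without wells, loose on the worktop; leave alone. Origin: centre of its underside
- dish: loose covered petri dish, 60 mm across, 14 mm high, on the microscope board (18 mm high); leave alone. Origin: centre of its underside
- vial_1: loose glass vial with black cap, 25 x 49 mm, on the microscope board; leave alone. Origin: centre of its underside
- vial_2: second such vial; leave alone. Origin: centre of its underside
Mind the look-alikes: they are no part of the job. Leave any red look-alike of the chip alone.

How it is judged:
On the way:
1. the chip lies in its place on the rails of the level plate, well end towards the handle, let go (x of chip in the frame of nest between -0.007 and 0.007 m and y of chip in the frame of nest between -0.005 and 0.005 m and z of chip in the frame of nest between -0.003 and 0.003 m and angle between the y axis of chip and the x axis of nest, either way round below 0.12 rad and angle between the z axis of chip and the z axis of nest, either way round below 0.06 rad and x of wells_end in the frame of nest below -0.02 m and value of joint tilt_plate below 0.04 rad and contact force between the fingers and chip below 0.05 N and linear speed of chip below 0.02 m/s), for 0.3 s.
At the end, for the whole second after the job is handed in: fingers hold the plate still at its handle (grasp point within 45 mm of its middle), within 0.06 rad of the index; chip untouched, flat on the rails, well end to the handle: within 7 mm along, 5 mm across, 3 mm in height, 0.12 rad; index moved under 6 mm, other things under 20 mm (x of chip in the frame of nest between -0.007 and 0.007 m and y of chip in the frame of nest between -0.005 and 0.005 m and z of chip in the frame of nest between -0.003 and 0.003 m and angle between the y axis of chip and the x axis of nest, either way round below 0.12 rad and angle between the z axis of chip and the z axis of nest, either way round below 0.06 rad and x of wells_end in the frame of nest below -0.02 m and angle between the x axis of nest and the x axis of index_edge, either way round below 0.06 rad and velocity of joint tilt_plate between -0.05 and 0.05 rad/s and contact force between the fingers and tilt_plate above 0.8 N and contact force between each of the arm, the fingers and chip below 0.05 N and distance between the grasp point and handle below 0.045 m); the arm keeps its last pose, push and grip.
It fails at once if the index is shifted (distance of index_edge from where it was at the start of the episode above 0.006 m).
It fails at once if another thing on the bench is shifted (distance of any of plain_chip, dish, vial_1, vial_2 from where it was at the start of the episode above 0.02 m).
It also fails if it takes over 45 s, if anything falls off the work surface, if the arm or the gripper's body presses on something with over 40 N, if the wrist force passes 120 N, or if a joint passes its speed limit or range.

## Working session

There is one attempt and no reset: what is moved stays moved. The work goes in short steps, each a Python script; the robot and the scene stay as the last script left them, time stands still between calls to the robot, and variables do not carry over. Pictures are saved under pics/ and viewed, and the job is handed in when it is done.

```bash
ls; mkdir -p pics; python3 - <<'E'
from station import ctrl
import cv2,numpy as np,pickle
print(ctrl.current_clock())
for n in("side","top"):
    d=ctrl.get_image(n); cv2.imwrite(f"pics/{n}0.png",d["color"]); pickle.dump(d,open(f"{n}0.pkl","wb"))
    print(n,d["fx"],d["fy"],d["cx"],d["cy"]); print(np.round(d["world_to_cam"],3))
E
```

```text
pics
0.0
side 417.607121185358 417.607121185358 318.1227176349404 206.41174910857765
[[-0.345  0.938  0.016  0.176]
 [ 0.675  0.26  -0.69  -0.31 ]
 [-0.652 -0.228 -0.723  1.329]
 [ 0.     0.     0.     1.   ]]
top 360.8940505065132 360.8940505065132 319.75575232514547 197.4435895589017
[[ 0.021 -1.     0.016  0.007]
 [-0.992 -0.023 -0.123  0.533]
 [ 0.123 -0.013 -0.992  0.871]
 [ 0.     0.     0.     1.   ]]
```

View pics/side0.png

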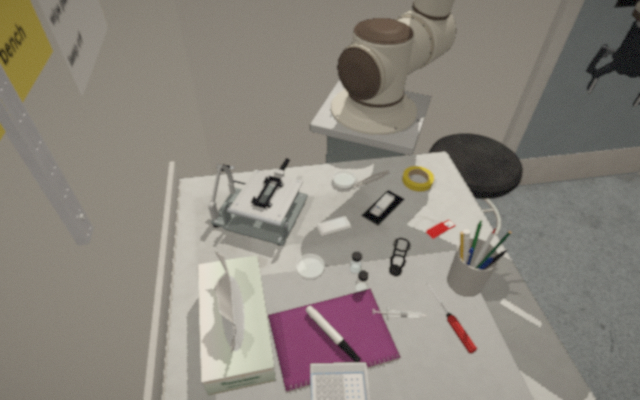

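View pics/top0.png

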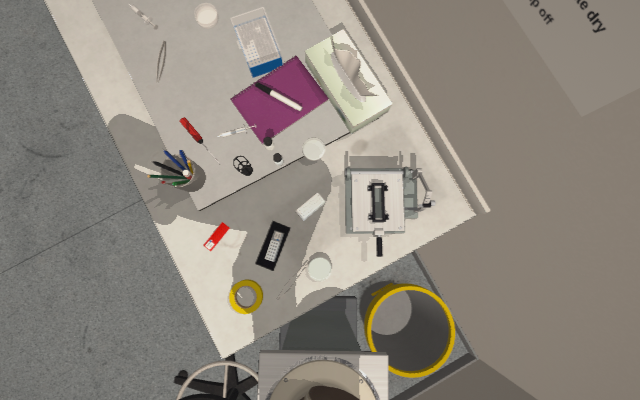

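```bash
cat > h.py <<'E'
import cv2,numpy as np,pickle
def crop(d,x0,x1,y0,y1,s,name):
    c=cv2.resize(d["color"][y0:y1,x0:x1],None,fx=s,fy=s,interpolation=cv2.INTER_CUBIC)
    for x in range((x0+9)//10*10,x1,10):
        cv2.putText(c,str(x),(int((x-x0+.5)*s),8),0,.3,(0,0,255),1); cv2.line(c,(int((x-x0+.5)*s),10),(int((x-x0+.5)*s),14),(0,0,255))
    for y in range((y0+9)//10*10,y1,10): cv2.putText(c,str(y)+'-',(0,int((y-y0+.5)*s)+3),0,.3,(0,0,255),1)
    cv2.imwrite("pics/"+name,c)
def pt_z(d,u,v,z):
    "world point on pixel ray at world height z"
    M=d["world_to_cam"];R,t=M[:3,:3],M[:3,3];o=-R.T@t
    r=R.T@np.array([(u-d["cx"])/d["fx"],(v-d["cy"])/d["fy"],1]);return o+r*(z-o[2])/r[2]
def pt_d(d,u,v):
    M=d["world_to_cam"];R,t=M[:3,:3],M[:3,3]
    zz=d["z_map"][int(round(v)),int(round(u))]
    return R.T@(zz*np.array([(u-d["cx"])/d["fx"],(v-d["cy"])/d["fy"],1])-t)
def proj(d,p):
    M=d["world_to_cam"];c=M[:3,:3]@np.asarray(p)+M[:3,3]
    return np.array([d["fx"]*c[0]/c[2]+d["cx"],d["fy"]*c[1]/c[2]+d["cy"]])
E
python3 - <<'E'
from h import *
t=pickle.load(open("top0.pkl","rb"));s=pickle.load(open("side0.pkl","rb"))
crop(t,240,340,185,285,6,"tchip.png");crop(t,335,445,145,265,5,"tstage.png");crop(s,200,320,150,250,6,"sstage.png")
crop(s,340,470,180,250,6,"schip.png")
E
```

```text
(no output)
```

View pics/tchip.png

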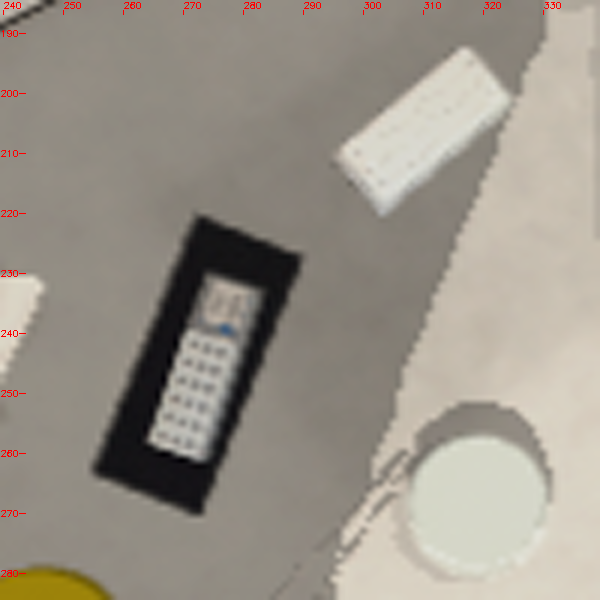

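View pics/tstage.png

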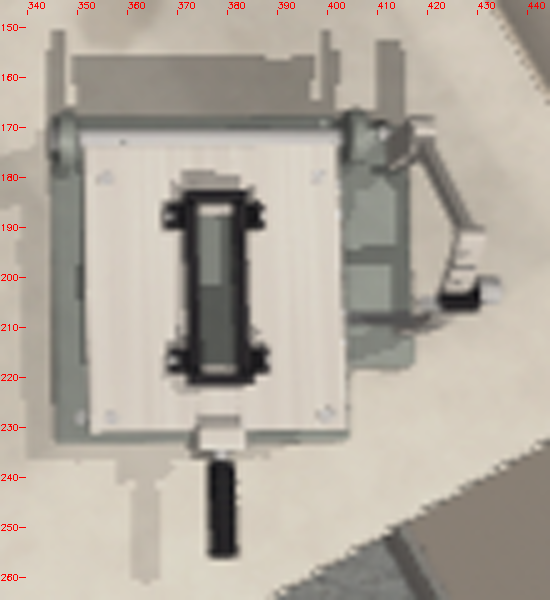

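View pics/sstage.png

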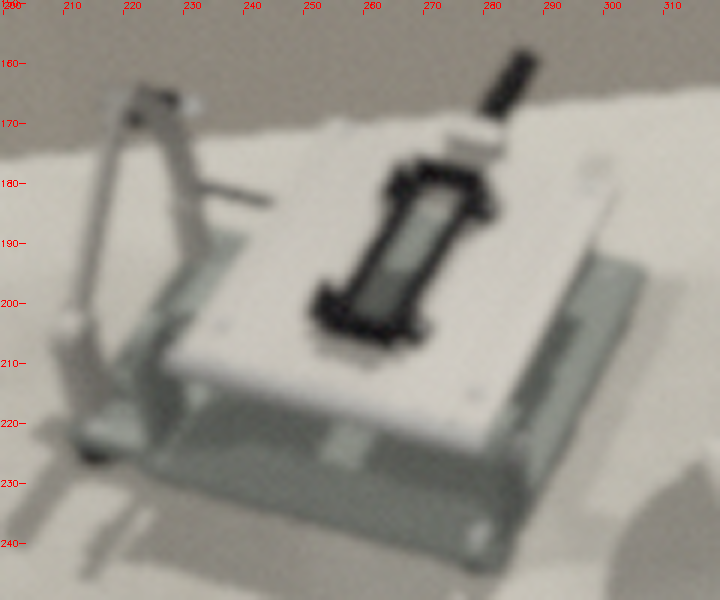

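View pics/schip.png

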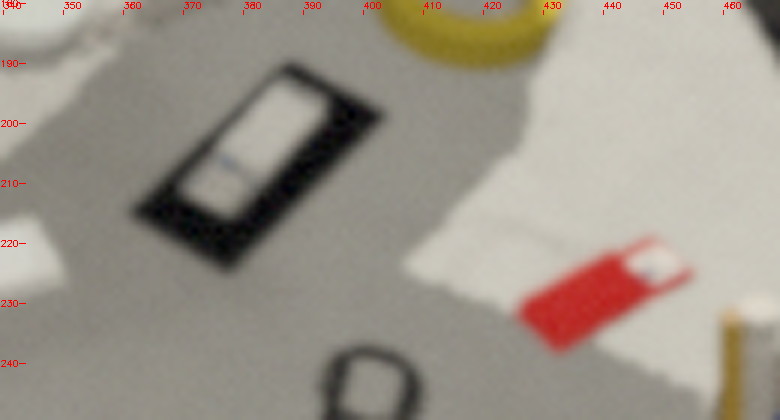

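```bash
python3 - <<'E'
from h import *
np.set_printoptions(precision=4,suppress=True)
t=pickle.load(open("top0.pkl","rb"));s=pickle.load(open("side0.pkl","rb"))
for n,z,l in [("plate",.005,[(273,220.3),(289.7,227.3),(273.5,270),(255.7,263)]),("block",.014,[(264.3,258),(274.5,261),(281,241.5),(270.5,239)]),("slideend",.007,[(274.5,230.3),(283.3,232.7)]),
 ("hinge plate",.0575,[(351,171),(401,171),(402,230),(352,231)]),("handle",.065,[(377.5,237),(377.5,256)]),("railframe",.0655,[(372,184),(383.5,184),(371.5,219),(384,219)])]:
    P=np.array([pt_z(t,*p,z) for p in l]);print(n,P.mean(0));print(P)
    print([np.linalg.norm(P[i]-P[(i+1)%len(P)]).round(4) for i in range(len(P))])
print("sidechecks")
for n,z,l in [("chip plate",.005,[(387,190),(402.5,198.5),(376.5,224.5),(361,215)]),("handle",.065,[(282,168),(288,158)]),("hp",.0575,[(227.5,209.5),(281,224.5),(301,180)])]:
    P=np.array([pt_z(s,*p,z) for p in l]);print(n,P.mean(0));print(P)
def tri(pt,ps):
    A=[];b=[]
    for d,(u,v) in((t,pt),(s,ps)):
        M=d["world_to_cam"]
        for k,q,f,c in((0,u,d["fx"],d["cx"]),(1,v,d["fy"],d["cy"])):
            a=(q-c)/f; A.append(M[k,:3]-a*M[2,:3]); b.append(-(M[k,3]-a*M[2,3]))
    x,r,*_=np.linalg.lstsq(np.array(A),np.array(b),rcond=None);return x,r
print("saddle",tri((425,203.5),(225,166)))
print("dmap",pt_d(t,425,204),pt_d(t,427,195),pt_d(t,410,208), pt_d(t,377,246),pt_d(t,360,200),pt_d(t,300,205))
crop(t,400,445,160,220,12,"tq.png");crop(s,200,250,150,230,8,"sq.png")
E
```

```text
plate [0.4124 0.1344 0.005 ]
[[0.475  0.1368 0.005 ]
 [0.458  0.0936 0.005 ]
 [0.3501 0.131  0.005 ]
 [0.3665 0.1763 0.005 ]]
[np.float64(0.0464), np.float64(0.1142), np.float64(0.0483), np.float64(0.1154)]
block [0.4004 0.1341 0.014 ]
[[0.3798 0.154  0.014 ]
 [0.3729 0.1283 0.014 ]
 [0.4216 0.1138 0.014 ]
 [0.4273 0.1403 0.014 ]]
[np.float64(0.0266), np.float64(0.0508), np.float64(0.0272), np.float64(0.0494)]
slideend [0.4467 0.1206 0.007 ]
[[0.4495 0.1319 0.007 ]
 [0.4439 0.1093 0.007 ]]
[np.float64(0.0232), np.float64(0.0232)]
hinge plate [ 0.5259 -0.1194  0.0575]
[[ 0.5974 -0.0563  0.0575]
 [ 0.6004 -0.1798  0.0575]
 [ 0.4553 -0.1813  0.0575]
 [ 0.4503 -0.0602  0.0575]]
[np.float64(0.1236), np.float64(0.1451), np.float64(0.1211), np.float64(0.1471)]
handle [ 0.4147 -0.1206  0.065 ]
[[ 0.4371 -0.1206  0.065 ]
 [ 0.3923 -0.1206  0.065 ]]
[np.float64(0.0448), np.float64(0.0448)]
railframe [ 0.5227 -0.121   0.0655]
[[ 0.5649 -0.1069  0.0655]
 [ 0.5656 -0.135   0.0655]
 [ 0.4798 -0.106   0.0655]
 [ 0.4804 -0.1361  0.0655]]
[np.float64(0.028), np.float64(0.0906), np.float64(0.0301), np.float64(0.0894)]
sidechecks
chip plate [0.4136 0.1319 0.005 ]
[[0.3519 0.1293 0.005 ]
 [0.3678 0.173  0.005 ]
 [0.4753 0.134  0.005 ]
 [0.4592 0.0913 0.005 ]]
handle [ 0.4126 -0.1247  0.065 ]
[[ 0.4328 -0.124   0.065 ]
 [ 0.3923 -0.1253  0.065 ]]
hp [ 0.5483 -0.1026  0.0575]
[[ 0.599  -0.1852  0.0575]
 [ 0.597  -0.0551  0.0575]
 [ 0.4488 -0.0674  0.0575]]
saddle (array([ 0.5166, -0.2258,  0.1062]), array([0.]))
dmap [ 0.5145 -0.2234  0.105 ] [ 0.5327 -0.2218  0.126 ] [ 0.5089 -0.2004  0.0607] [ 0.4158 -0.1189  0.0678] [ 0.526  -0.079   0.0578] [ 0.5164  0.0692 -0.0011]
```

View pics/tq.png

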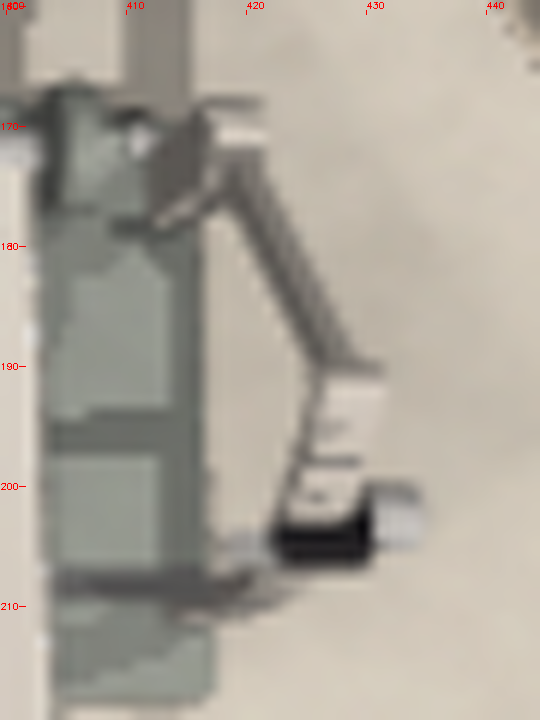

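View pics/sq.png

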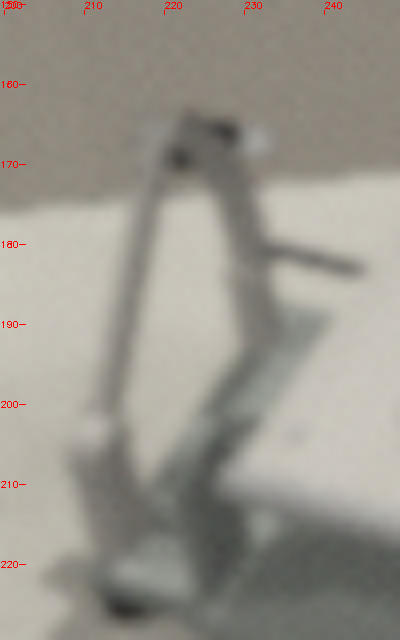

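```bash
cat > ov.py <<'E'
from h import *
def overlay(d,polys,box,s,name):
    x0,x1,y0,y1=box
    c=cv2.resize(d["color"][y0:y1,x0:x1],None,fx=s,fy=s,interpolation=cv2.INTER_CUBIC)
    for P,col in polys:
        q=np.array([(proj(d,p)-[x0,y0]+.5)*s for p in P]).round().astype(int)
        cv2.polylines(c,[q],len(P)>2,col,1)
    return c
def T(x,y,z,yaw):
    c,s=np.cos(yaw),np.sin(yaw)
    return lambda pts:[np.array([x+c*a-s*b,y+s*a+c*b,z+e]) for a,b,e in pts]
def rect(a0,a1,b0,b1,z): return [(a0,b0,z),(a1,b0,z),(a1,b1,z),(a0,b1,z)]
def stage(x,y,yaw,tilt=0):  # x,y of axis
    F=T(x,y,.055,yaw)
    def R(pts): c,s=np.cos(tilt),np.sin(tilt); return F([(a*c+e*s,b,-a*s+e*c) for a,b,e in pts])
    return R,F
E
cat > o1.py <<'E'
from ov import *
import sys
t=pickle.load(open("top0.pkl","rb"));s=pickle.load(open("side0.pkl","rb"))
cx,cy,cyaw,ax,ay,yaw=map(float,sys.argv[1:7])
C=T(cx,cy,.005,np.radians(cyaw-90))
cp=[(C(rect(-.013,.013,-.038,.038,.002)),(0,255,0)),(C(rect(-.011,.011,-.013,.037,.009)),(0,0,255))]
R,F=stage(ax,ay,np.radians(yaw))
sp=[(R(rect(-.117,-.033,-.015,.015,.0105)),(0,255,0)),(R([(-.203,0,.010),(-.157,0,.010)]),(0,0,255)),(R(rect(-.203,-.157,-.007,.007,.003)),(255,0,0)),(R([(0,-.09,0),(0,.09,0)]),(255,0,255)),(R([(-.09,-.065,0),(-.09,-.1,0)]),(255,0,255))]
for a in(.4,.5,.6,.7): sp.append((F([(-.09*np.cos(a),-.095,.09*np.sin(a)),(-.09*np.cos(a),-.125,.09*np.sin(a))]),(0,200,255) if a in(.5,.7) else (0,0,255)))
o=cv2.hconcat([cv2.resize(overlay(t,cp,(245,305,215,275),6,""),(390,390)),cv2.resize(overlay(s,cp,(350,410,180,240),6,""),(390,390))])
cv2.imwrite("pics/o_c.png",o)
a=overlay(t,sp,(335,445,145,265),4,"");b=overlay(s,sp,(205,300,145,249),4,"")
b=cv2.copyMakeBorder(b,0,a.shape[0]-b.shape[0],0,0,0) if b.shape[0]<a.shape[0] else b[:a.shape[0]]
o=cv2.hconcat([a,b])[:,:800]; print(o.shape)
cv2.imwrite("pics/o_s.png",o)
E
python3 o1.py .411 .131 163.6 .596 -.121 .3
```

```text
(480, 800, 3)
```

View pics/o_c.png

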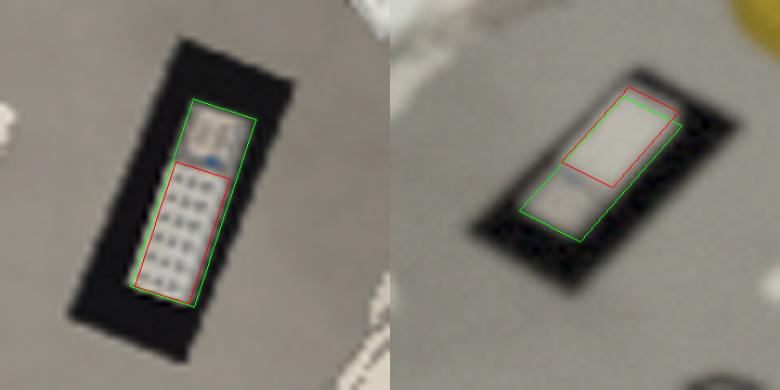

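View pics/o_s.png

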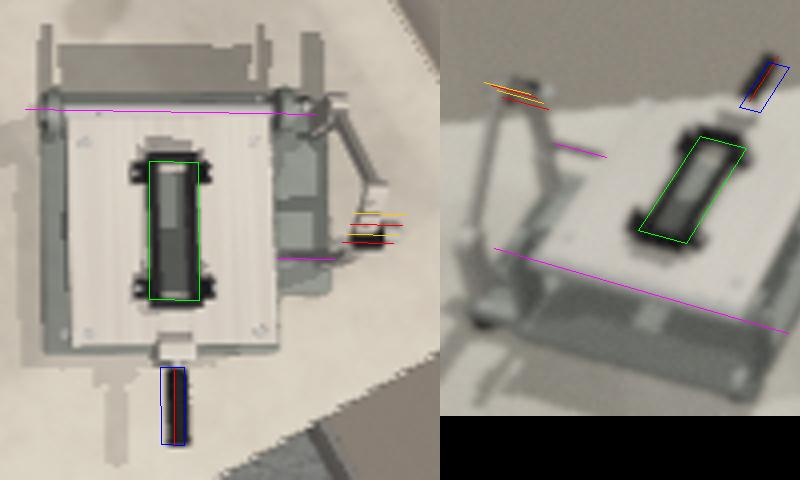

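```bash
cat >> h.py <<'E'
def tri(t,s,pt,ps):
    A=[];b=[]
    for d,(u,v) in((t,pt),(s,ps)):
        M=d["world_to_cam"]
        for k,q,f,c in((0,u,d["fx"],d["cx"]),(1,v,d["fy"],d["cy"])):
            a=(q-c)/f; A.append(M[k,:3]-a*M[2,:3]); b.append(-(M[k,3]-a*M[2,3]))
    x,r,*_=np.linalg.lstsq(np.array(A),np.array(b),rcond=None);return x,r
E
python3 - <<'E'
from h import *
t=pickle.load(open("top0.pkl","rb"));s=pickle.load(open("side0.pkl","rb"))
for a,b in (((420,204.5),(231.5,167)),((425.5,204.5),(226.5,166)),((420.5,208),(234,180)),((404,208),(244,183.3))):
    x,r=tri(t,s,a,b);print(x,r,np.arctan2(x[2]-.055,.596-x[0]),np.hypot(x[2]-.055,.596-x[0]))
E
python3 o1.py .4115 .131 163.6 .5955 -.1225 .8
```

```text
[ 0.51342802 -0.21279946  0.1052203 ] [2.41270707e-06] 0.5464273140032473 0.09664476411150096
[ 0.51379552 -0.2257559   0.10450182] [2.33747522e-06] 0.54202023179419 0.09595836298387384
[ 0.50806554 -0.22224493  0.05846557] [4.2814809e-05] 0.039390415028731925 0.08800272823661737
[ 0.50936127 -0.18793129  0.05830592] [5.60444157e-06] 0.03813904000458577 0.08670177870287214
(480, 800, 3)
```

View pics/o_s.png

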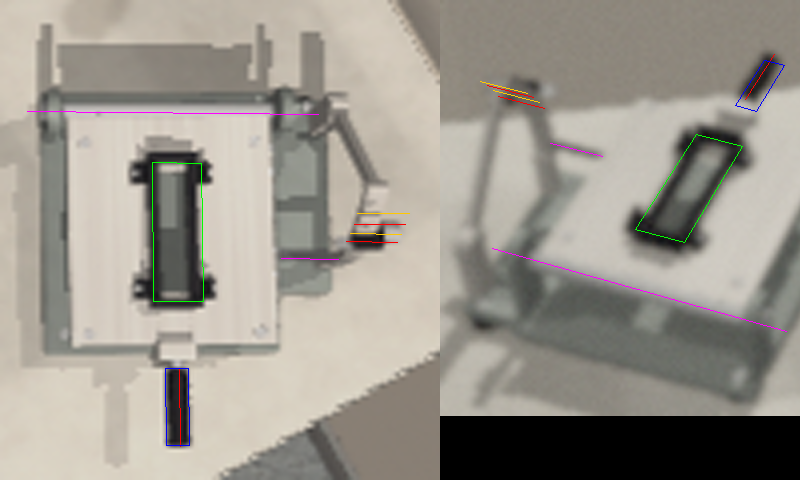

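```bash
cat > g.py <<'E'
import numpy as np
from scipy.spatial.transform import Rotation as Ro
AX=.5955; AY=-.1215; YAW=np.radians(.6); CH=(.4115,.131); CYAW=np.radians(163.6)
def down(jaw):  # tool down, y along jaw angle
    y=np.array([np.cos(jaw),np.sin(jaw),0]); z=np.array([0,0,-1.]); return np.column_stack([np.cross(y,z),y,z])
ex=np.array([np.cos(YAW),np.sin(YAW),0]); ey=np.array([-np.sin(YAW),np.cos(YAW),0])
A=np.array([AX,AY,.055]); A2=A
# AY is lateral position of the axis point such that nest is on middle plane
def on(along,z): return A+ex*along+np.array([0,0,z-.055])
def hpose(th,pitch,jaw,off=.019,h0=.058):
    r=Ro.from_rotvec(ey*th); c=A+r.apply(ex*-.18+np.array([0,0,h0-.055]))
    R=Ro.from_rotvec(ey*pitch).as_matrix()@down(jaw); return c+R[:,2]*off,R
E
python3 - <<'E'
from station import ctrl
from g import *
np.set_printoptions(precision=3,suppress=True)
for fl in(0,np.pi):
    print("flip",fl)
    jc=CYAW-np.pi/2+fl; jn=YAW+np.pi/2+fl
    print(ctrl.ik(np.array([*CH,.15]),down(jc)),ctrl.ik(np.array([*CH,.0065]),down(jc)))
    print(on(-.075,.07),ctrl.ik(on(-.075,.07),down(jn)))
    for th in(0,.3,.6):
        for k in(0,.5,1):
            p,R=hpose(th,k*th,jn);print(th,k,p,ctrl.ik(p,R))
print(ctrl.current_width())
E
```

```text
flip 0
[ 0.129 -0.11   1.869 -0.     1.382 -1.155] [ 0.129  0.055  2.034 -0.     1.053 -1.155]
[ 0.521 -0.122  0.07 ] [-0.375  0.178  1.744 -0.     1.219 -1.956]
0 0 [ 0.416 -0.123  0.039] [-0.467  0.01   2.001 -0.     1.13  -2.048]
0 0.5 [ 0.416 -0.123  0.039] [-0.467  0.01   2.001 -0.     1.13  -2.048]
0 1 [ 0.416 -0.123  0.039] [-0.467  0.01   2.001 -0.     1.13  -2.048]
0.3 0 [ 0.424 -0.123  0.092] [-0.457 -0.035  1.925 -0.     1.252 -2.039]
0.3 0.5 [ 0.422 -0.123  0.092] [-0.415  0.06   1.835 -0.063  1.383 -1.98 ]
0.3 1 [ 0.419 -0.123  0.093] [-0.379  0.157  1.75  -0.113  1.514 -1.938]
0.6 0 [ 0.449 -0.123  0.14 ] [-0.434 -0.029  1.815 -0.     1.356 -2.015]
0.6 0.5 [ 0.443 -0.123  0.141] [-0.363  0.161  1.641 -0.108  1.62  -1.934]
0.6 1 [ 0.438 -0.123  0.143] [-0.315  0.35   1.487 -0.19   1.874 -1.9  ]
flip 3.141592653589793
[ 0.129 -0.11   1.869 -0.     1.382  1.986] [ 0.129  0.055  2.034 -0.     1.053  1.986]
[ 0.521 -0.122  0.07 ] [-0.375  0.178  1.744 -0.     1.219  1.185]
0 0 [ 0.416 -0.123  0.039] [-0.467  0.01   2.001 -0.     1.13   1.094]
0 0.5 [ 0.416 -0.123  0.039] [-0.467  0.01   2.001 -0.     1.13   1.094]
0 1 [ 0.416 -0.123  0.039] [-0.467  0.01   2.001 -0.     1.13   1.094]
0.3 0 [ 0.424 -0.123  0.092] [-0.457 -0.035  1.925 -0.     1.252  1.103]
0.3 0.5 [ 0.422 -0.123  0.092] [-0.415  0.06   1.835 -0.063  1.383  1.162]
0.3 1 [ 0.419 -0.123  0.093] [-0.379  0.157  1.75  -0.113  1.514  1.203]
0.6 0 [ 0.449 -0.123  0.14 ] [-0.434 -0.029  1.815 -0.     1.356  1.127]
0.6 0.5 [ 0.443 -0.123  0.141] [-0.363  0.161  1.641 -0.108  1.62   1.208]
0.6 1 [ 0.438 -0.123  0.143] [-0.315  0.35   1.487 -0.19   1.874  1.242]
0.08562696349631581
```

```bash
python3 - <<'E'
from station import ctrl
from g import *
from h import *
jc=CYAW-np.pi/2
ctrl.move_to(np.array([*CH,.12]),down(jc)); print(ctrl.current_clock())
ctrl.move_gripper(.045); print(ctrl.current_clock())
f0=ctrl.current_wrist_force()
print(ctrl.movel(np.array([*CH,.0068]),vel=.12,until_force=6),ctrl.current_tool_pos(),ctrl.current_wrist_force()-f0)
t=ctrl.get_image("top");s=ctrl.get_image("side");crop(t,220,320,185,285,4,"a1.png");crop(s,330,430,160,260,4,"a2.png")
o=cv2.hconcat([cv2.imread("pics/a1.png"),cv2.imread("pics/a2.png")]);cv2.imwrite("pics/a.png",o);print(ctrl.current_clock())
E
```

```text
1.9917
2.4667
False [0.41188866 0.13105227 0.00737153] [-0.1658716  -0.1015401   0.91358648]
3.6583
```

View pics/a.png

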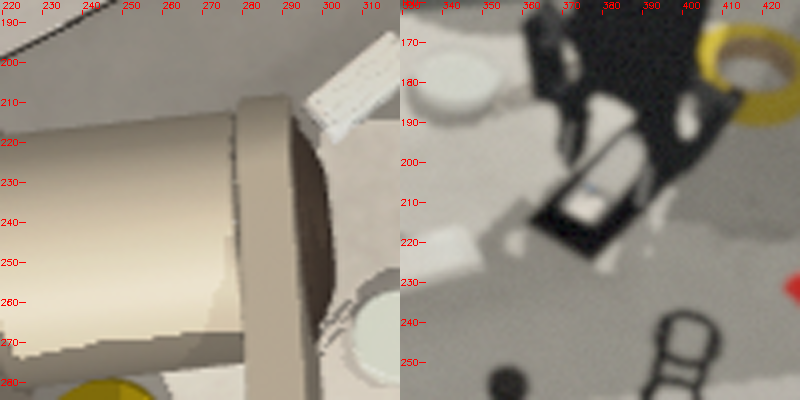

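The side view shows the fingers straddling the chip at mid-length, near (372,200) and (390,205), with the blue-marked bare end at (377,207). I'm closing on it.

```bash
python3 - <<'E'
from station import ctrl
from g import *
from h import *
print(ctrl.move_gripper(.010),ctrl.current_width(),ctrl.current_wrist_force())
ctrl.movel(np.array([*CH,.13]),vel=.15)
print(ctrl.current_width(),ctrl.current_clock(),ctrl.current_tool_pos())
jn=YAW+np.pi/2
ctrl.move_to(on(-.075,.13),down(jn))
print(ctrl.current_width(),ctrl.current_clock(),ctrl.current_tool_pos())
t=ctrl.get_image("top");s=ctrl.get_image("side");pickle.dump(s,open("s1.pkl","wb"));crop(t,320,420,150,250,4,"a1.png");crop(s,210,310,110,210,8,"a2.png")
E
```

```text
False 0.020448741117710754 [-3.41254807  1.55005485 11.47456266]
0.01935857396224155 4.975 [0.41107823 0.13091382 0.12913261]
0.019821798730066814 6.0417 [ 0.52022643 -0.12142852  0.12962333]
```

View pics/a2.png

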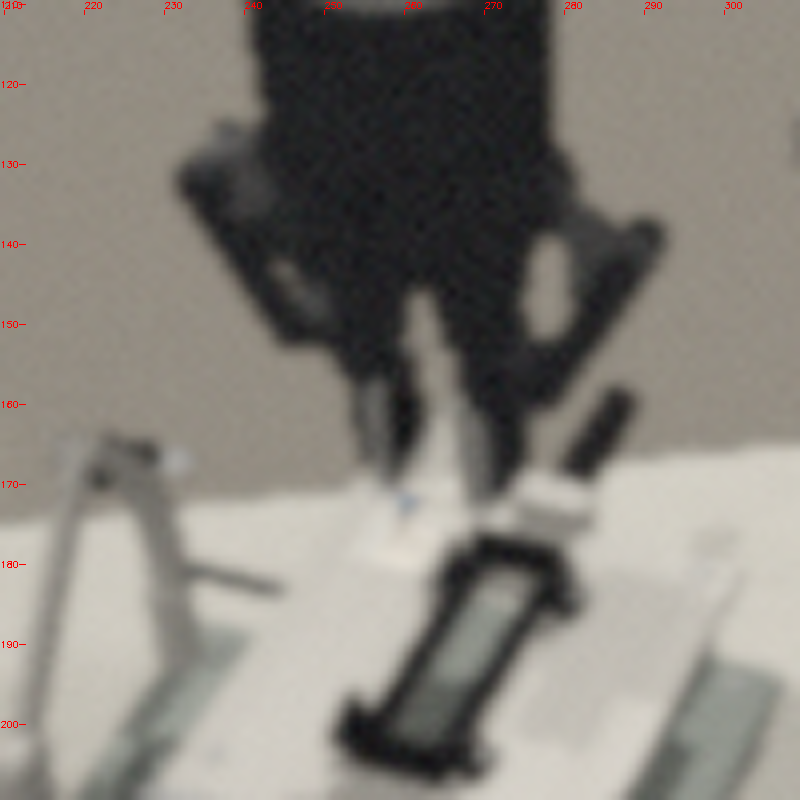

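```bash
cat > o2.py <<'E'
from ov import *
from g import *
import sys
s=pickle.load(open("s1.pkl","rb"))
C=T(.5203,-.1214,.1275,np.radians(90.6))
cp=[(C(rect(-.013,.013,-.038,.038,.002)),(0,255,0))]
R,F=stage(AX,AY,YAW)
cp+=[(R(rect(-.117,-.033,-.016,.016,.0105)),(255,0,255))]
cv2.imwrite("pics/o2.png",overlay(s,cp,(230,300,145,215),8,""))
E
python3 o2.py
```

```text
(no output)
```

View pics/o2.png

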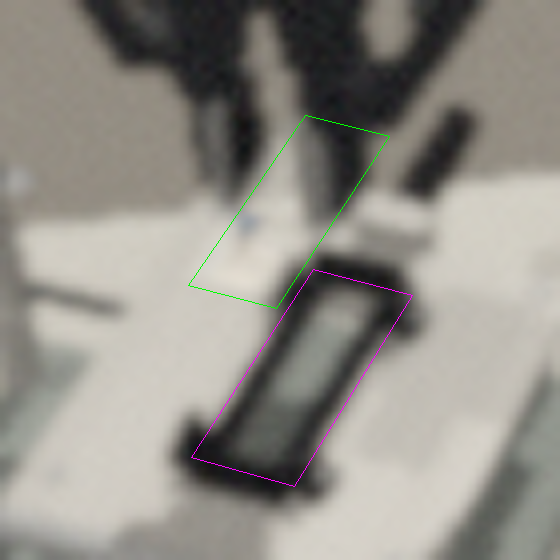

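```bash
python3 - <<'E'
from station import ctrl
from g import *
from h import *
jn=YAW+np.pi/2
ctrl.movel(on(-.075,.080),vel=.12); print(ctrl.current_tool_pos(),ctrl.current_wrist_force(),ctrl.current_clock())
print(ctrl.movel(on(-.075,.0655),vel=.02,until_force=3)); print(ctrl.current_tool_pos(),ctrl.current_wrist_force(),ctrl.current_clock())
s=ctrl.get_image("side");pickle.dump(s,open("s1.pkl","wb"));crop(s,230,310,130,210,8,"b.png")
E
```

```text
[ 0.5207378  -0.12207406  0.08050514] [-0.2574403  -0.56342734 -0.01627462] 6.7083
True
[ 0.52042172 -0.12228905  0.06768733] [-0.54713925 -0.11648225  5.74254995] 7.3083
```

View pics/b.png

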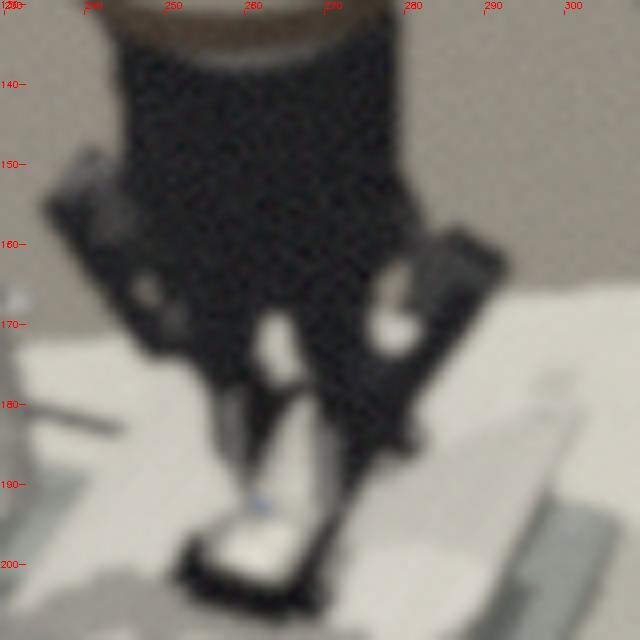

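The chip's bare end at (262,199) lies inside the black frame, and contact came at the expected height. I'm releasing and retreating.

```bash
python3 - <<'E'
from station import ctrl
from g import *
from h import *
ctrl.move_gripper(.045)
ctrl.movel(on(-.075,.15),vel=.15)
ctrl.move_to(on(-.20,.16),down(YAW+np.pi/2)); ctrl.pause(.1)
s=ctrl.get_image("side");t=ctrl.get_image("top");pickle.dump((t,s),open("ts2.pkl","wb"));crop(s,230,310,130,210,8,"b.png");crop(t,340,440,150,230,8,"bt.png")
print(ctrl.current_clock())
E
```

```text
9.1917
```

View pics/b.png

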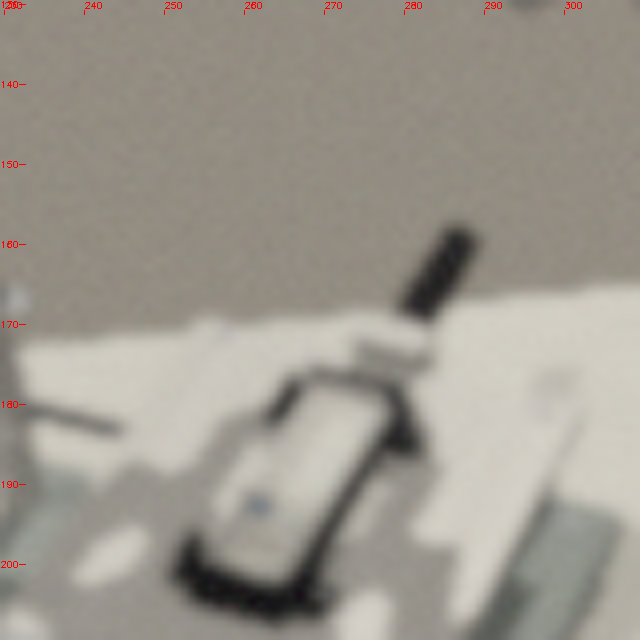

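View pics/bt.png

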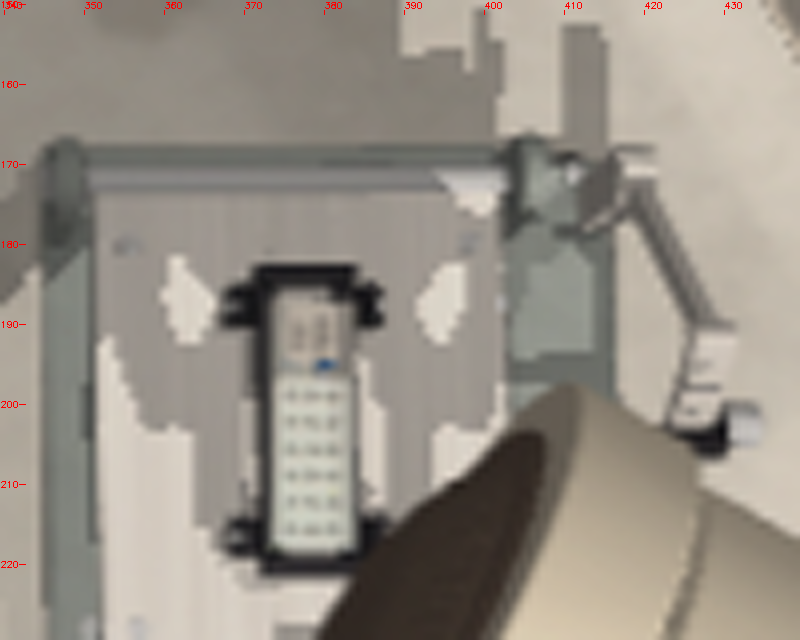

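The chip lies flat and straight in the nest: top view spans (371–384, 186–219), wells towards the handle, and the index is still at (425,204). Next is the handle.

```bash
python3 - <<'E'
from station import ctrl
from g import *
from h import *
jn=YAW+np.pi/2
p,R=hpose(0,0,jn)
ctrl.move_to(p+[0,0,.06],R)
print(ctrl.movel(p,vel=.1,until_force=8),ctrl.current_tool_pos())
ctrl.move_gripper(.005); print(ctrl.current_width(),ctrl.current_wrist_force(),ctrl.current_tool_pos(),ctrl.current_clock())
for th in(.1,.2,.3):
    p,R=hpose(th,th,jn); ctrl.movel(p,R,vel=.06); print(th,p,ctrl.current_tool_pos(),ctrl.current_wrist_force().round(2),ctrl.current_width())
ctrl.pause(.1)
s=ctrl.get_image("side");t=ctrl.get_image("top");pickle.dump((t,s),open("ts3.pkl","wb"));crop(s,200,310,130,220,7,"c.png");crop(t,340,440,150,230,8,"ct.png")
print(ctrl.current_clock())
E
```

```text
False [ 0.4159412  -0.12364188  0.03984581]
0.012550286205665367 [ -3.72638631 -23.4685727    2.12772635] [ 0.41596228 -0.12572249  0.03996856] 10.7
0.1 [ 0.41481182 -0.12339223  0.05704995] [ 0.41530328 -0.12572267  0.05780416] [ -2.67 -23.52  -1.63] 0.012853741585852764
0.2 [ 0.41591915 -0.12338063  0.07507941] [ 0.41648685 -0.12565325  0.07574704] [ -0.95 -22.25  -0.93] 0.012624934070991016
0.3 [ 0.4188208  -0.12335025  0.09290825] [ 0.41938387 -0.12551325  0.09344668] [  0.64 -21.72  -2.61] 0.012378445265855312
12.25
```

View pics/c.png

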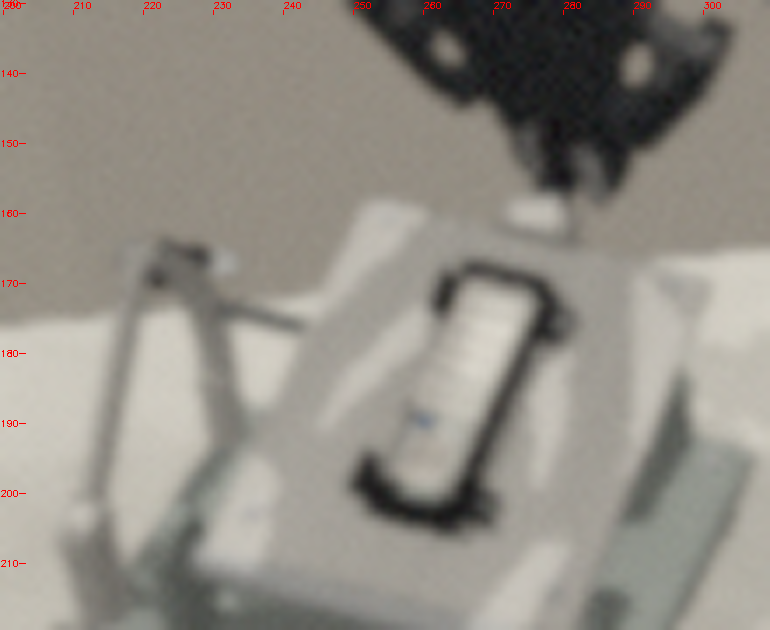

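View pics/ct.png

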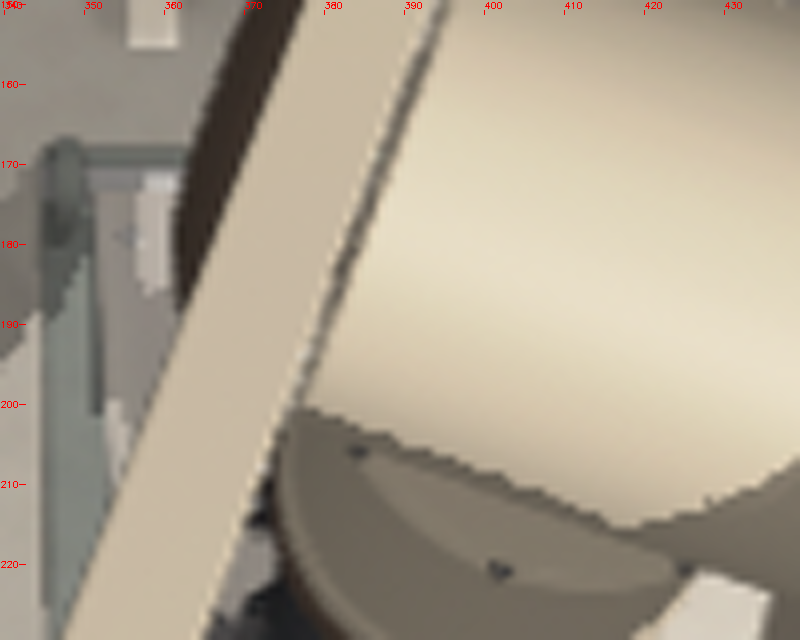

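```bash
python3 - <<'E'
from station import ctrl
from g import *
from h import *
jn=YAW+np.pi/2
for th in(.38,.46):
    p,R=hpose(th,th,jn); ctrl.movel(p,R,vel=.05); print(th,p,ctrl.current_tool_pos(),ctrl.current_wrist_force().round(2),ctrl.current_width())
ctrl.pause(.2)
n=6
S=[ctrl.get_image("side") for _ in range(n)]
s=S[0];s["color"]=np.mean([q["color"] for q in S],0).astype(np.uint8)
pickle.dump(s,open("s4.pkl","wb"))
old=pickle.load(open("side0.pkl","rb")),pickle.load(open("ts3.pkl","rb"))[1]
im=[]
for q in(old[0],old[1],s):
    crop(q,210,250,155,190,13,"x.png"); im.append(cv2.imread("pics/x.png"))
cv2.imwrite("pics/d.png",cv2.resize(cv2.hconcat(im[1:]),None,fx=.75,fy=.75)); crop(s,200,310,130,220,7,"d2.png")
print(ctrl.current_clock())
E
```

```text
0.38 [ 0.42241513 -0.12331261  0.10690705] [ 0.42303822 -0.12540481  0.10736426] [  1.9  -20.28  -2.29] 0.012791087141258414
0.46 [ 0.42711661 -0.12326337  0.12057382] [ 0.42772382 -0.12523157  0.12090822] [  1.5  -20.8   -2.11] 0.012380003658125246
13.6333
```

View pics/d.png

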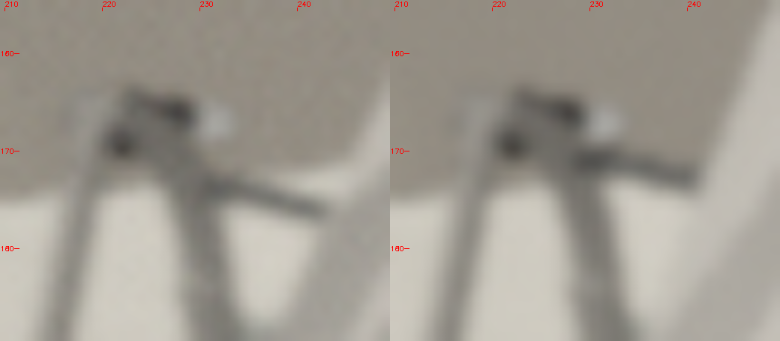

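View pics/d2.png

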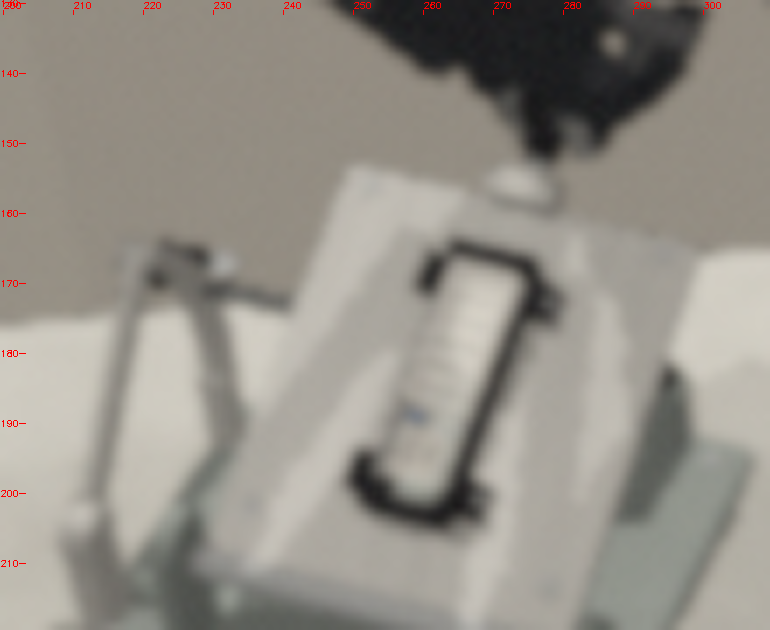

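```bash
python3 - <<'E'
from h import *
t=pickle.load(open("top0.pkl","rb"));t2=pickle.load(open("ts2.pkl","rb"))[0];s=pickle.load(open("s4.pkl","rb"));s0=pickle.load(open("side0.pkl","rb"))
a=[]
for d,b in((t,(400,440,190,215)),(s,(215,245,155,180))):
    x0,x1,y0,y1=b;g=d["color"][y0:y1,x0:x1].mean(2);print(b)
    sc=780//(x1-x0); c=cv2.resize(d["color"][y0:y1,x0:x1],None,fx=sc,fy=sc,interpolation=cv2.INTER_NEAREST)
    for x in range(x0,x1,2):cv2.putText(c,str(x),(int((x-x0)*sc),8),0,.3,(0,0,255))
    for y in range(y0,y1):cv2.putText(c,str(y),(0,int((y-y0+.6)*sc)),0,.3,(0,0,255))
    cv2.imwrite(f"pics/n{x0}.png",c[:600])
E
```

```text
(400, 440, 190, 215)
(215, 245, 155, 180)
```

View pics/n400.png

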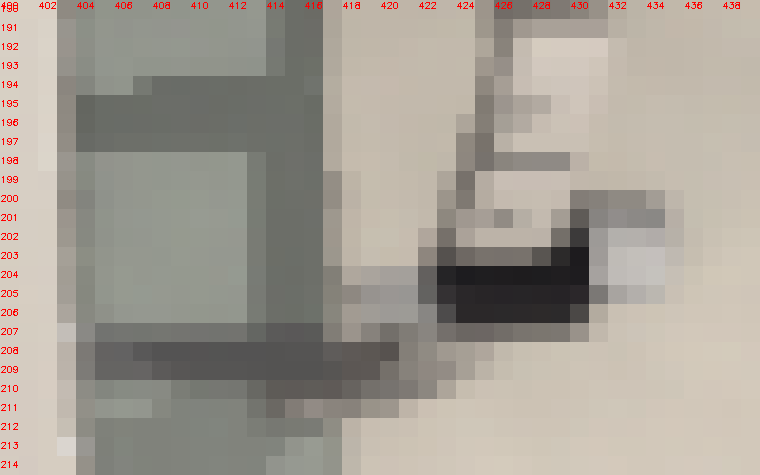

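View pics/n215.png

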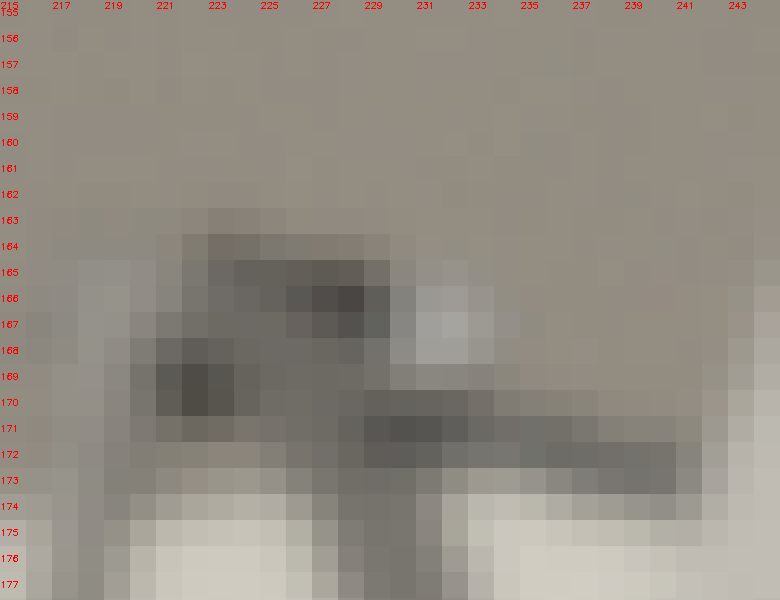

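```bash
python3 - <<'E'
from h import *
from g import *
from scipy.optimize import least_squares
t=pickle.load(open("top0.pkl","rb"));s=pickle.load(open("s4.pkl","rb"));s0=pickle.load(open("side0.pkl","rb"))
g=s0["color"].mean(2)
for c in(235,238,241,244): print(c,g[176:188,c].round().astype(int))
def P(a,r,y): return A+ey*y+ex*(-r*np.cos(a))+np.array([0,0,r*np.sin(a)])
def row_at(d,a,col,r=.09):
    ys=np.linspace(-.13,-.05,81);q=np.array([proj(d,P(a,r,y)) for y in ys]);o=np.argsort(q[:,0]);return np.interp(col,q[o,0],q[o,1])
print("top lvl at 412:",row_at(t,0,412),"meas 208.6")
for c in(235,238,241):print("side lvl",c,row_at(s0,0,c))
for c in(231,236,240):print("side .46",c,row_at(s,.46,c))
bt=208.6-row_at(t,0,412); bs=171.0-row_at(s,.46,231); print(bt,bs)
for bts,bss in((0,0),(bt,bs)):
  for (tt,ss) in(((420,205),(232,167.1)),((426.5,205),(228,166.3)),((420,204.6),(232,167.4)),((420,205.4),(232,166.8))):
    f=lambda v:np.r_[proj(t,P(*v))+[0,bts]-tt,proj(s,P(*v))+[0,bss]-ss]
    q=least_squares(f,[.5,.09,-.1],x_scale=[.1,.01,.01]);print(q.x,q.fun.round(2))
E
```

```text
235 [197 197 193 178 147 117 140 173 185 186 180 164]
238 [195 197 196 194 176 140 122 149 182 192 192 184]
241 [195 193 196 193 190 169 134 129 163 186 192 190]
244 [195 194 195 195 193 185 161 138 153 181 191 189]
top lvl at 412: 209.28832783243584 meas 208.6
side lvl 235 180.8250468477291
side lvl 238 181.62431623470883
side lvl 241 182.42358562168857
side .46 231 170.80498171193963
side .46 236 172.11067444535777
side .46 240 173.15522863209225
-0.6883278324358457 0.1950182880603677
[ 0.52785444  0.09747377 -0.09036175] [ 0.28 -0.1   0.3   0.07]
[ 0.51392937  0.09725409 -0.10369416] [-0.64  0.23 -0.67 -0.17]
[ 0.5314915   0.0966881  -0.09018631] [ 0.19 -0.07  0.2   0.05]
[ 0.52428751  0.09826121 -0.09053649] [ 0.38 -0.14  0.4   0.1 ]
[ 0.51365114  0.09829412 -0.09086376] [ 0.41 -0.15  0.43  0.1 ]
[ 0.49980576  0.09809224 -0.10421141] [-0.51  0.18 -0.53 -0.13]
[ 0.51713328  0.09750227 -0.09068898] [ 0.32 -0.11  0.33  0.08]
[ 0.51023663  0.09908761 -0.09103785] [ 0.51 -0.18  0.53  0.13]
```

```bash
python3 - <<'E'
from station import ctrl
from g import *
from h import *
jn=YAW+np.pi/2
p,R=hpose(.515,.515,jn); ctrl.movel(p,R,vel=.04); ctrl.pause(.3)
q=ctrl.current_orientation(); print(p,ctrl.current_tool_pos(),ctrl.current_wrist_force().round(2),ctrl.current_width(),"pitch",np.arctan2(-q[0,2],-q[2,2]))
S=[ctrl.get_image("side") for _ in range(6)]
s=S[0];s["color"]=np.mean([q["color"] for q in S],0).astype(np.uint8)
pickle.dump(s,open("s5.pkl","wb"))
crop(s,210,250,155,190,14,"e.png"); crop(s,200,310,130,220,7,"e2.png"); print(ctrl.current_clock())
E
```

```text
[ 0.43097577 -0.12322296  0.12973159] [ 0.43159994 -0.12510336  0.12999927] [  3.3  -18.82  -3.37] 0.012656057605682704 pitch 0.5130477340945424
14.6333
```

View pics/e.png

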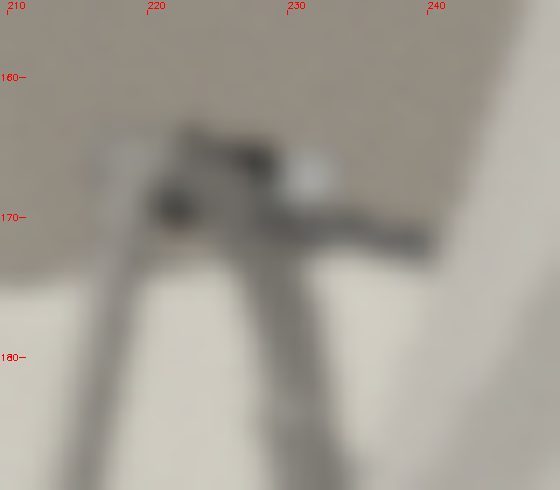

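View pics/e2.png

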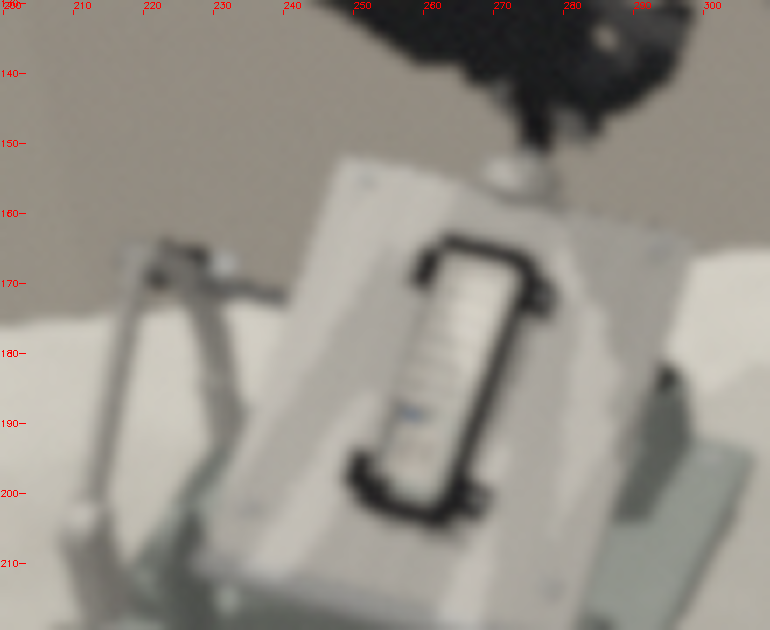

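```bash
python3 - <<'E'
from station import ctrl
print(ctrl.current_joint_velocities().round(4),ctrl.current_tool_pos()); ctrl.job_done(); print(ctrl.current_clock())
E
```

```text
[-0.0013  0.0013 -0.0007 -0.0004  0.0003 -0.001 ] [ 0.43160248 -0.12511015  0.12997309]
the job is handed in; nothing more can be done
the job is handed in; nothing more can be done
```

I moved the welled chip from the warming plate to the nest, wells towards the handle. I then pinched the handle, lifted the plate to about 0.513 rad and handed in while holding it still there, at about 15 s. No verdict was reported.

**Chip:** the last pictures show it flat inside the guides and end stops, untouched. After release it spanned (371–384, 186–219) in the top view.

**Hold:** the arm was at rest, with the fingers stopped at 12.7 mm on the 14 mm bar. There was a steady sideways force of about 19 N on the wrist from a roughly 2 mm offset when pinching the bar.

**Index angle:** this is the least certain check. Fitting the tab and saddle in both views gave 0.50 to 0.53 rad. Single views disagreed (about 0.43 from the top, 0.67 from the side) if the tab's middle was assumed to lie at 90 mm. The two-view fit puts it at 97 to 98 mm, which I took as the tab extending outward from its edge.

**Bench:** the index tab was at the same place in the side pictures from before and after the lift. I did not measure the plain chip, dish and vials again at the end, because the arm hid the top view.

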